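# Take the weighing stack apart and put each piece on its own rest

### The job

Take the stack on the bench apart from the top, one piece at a time, leaving the pieces below standing where they are, and set each piece upright on its own rest: the brass weight in the round recess of the wooden block, the porous stone wholly on the round grey plinth, the tin inside the square rimmed metal tray, and last the square steel plate wholly on the black rubber pad, its edges squared up with the pad's. Tip nothing over, and let go of everything at the end.

Things in the scene. Friction and masses are not known exactly. Their poses are not given: they have to be found in the camera images.
- weight: Brass laboratory weight, the top piece of the stack: upright round body 29 mm across with a narrower neck and knob above (body alone about 30 mm high), 50 mm high in all, 0.2 kg. Origin: centre of its underside; z up.
- stone: Porous stone, second from the top: beige disc 39 mm across, 9 mm thick. Origin: centre of its underside; z up. Lies on the tin's lid; grip it round the rim with the fingertips just above what it lies on.
- tin: Closed aluminium moisture tin, third from the top (the one in the stack; the open tin of soil elsewhere is not meant): round, 58 mm across, 33 mm high to the face that carries the stone, light (about 25 g). Does not open. Origin: centre of its underside; z up.
- square_plate: Square steel plate with four dark screw spots, the bottom of the stack, lying on the bench: 64 x 64 x 16 mm, 0.4 kg. Origin: centre of its underside; x and y along its edges, z up.
- weight_block: Wooden block 74 x 74 x 22 mm, fixed to the bench, with one round recess 48 mm across and 5 mm deep in the middle of its top (recess floor 17 mm above the bench, lined with grey felt): rest for the brass weight. Origin: centre of its underside; x and y along its edges.
- stone_rest: Round grey waisted plinth, 64 mm across, 18 mm high, flat top, fixed to the bench: rest for the porous stone. Origin: centre of its underside.
- tin_tray: Square metal tray, low rim, 86 x 86 mm outside, 78 x 78 mm inside, floor 4 mm above the bench, rim 9 mm above the bench (5 mm above the floor), fixed: rest for the tin. Origin: centre of its underside; x and y along its edges.
- plate_pad: Flat square black rubber pad 100 x 100 x 8 mm, fixed to the bench: rest for the square steel plate. Origin: centre of its underside; x and y along its edges.
Not all that is in view belongs to the job. There is more than one size of the weight; the job needs the middle-sized. Of the things that look like the stone, the smallest one is meant.

How it is judged:
By the outcome, as a careful person would: the job done as asked, in the order asked, and still so for the second after the job is handed in, with the robot touching nothing.
It also fails if it takes over 115 s, if anything falls off the work surface, if the arm or the gripper's body presses on something with over 40 N, if the wrist force passes 120 N, or if a joint passes its speed limit or range.

### The arm

A 6-joint arm with a two-finger parallel gripper is mounted at the origin on a cart in front of the work surface, level with it; the furniture and walls round the work are solid. World frame = base frame: x ahead of the robot, y to its left, z up, the work surface at z = 0. Lengths are in m, angles in rad, forces in N, time in s.
With the tool pointing down it reaches from about 0.4 to 0.825 m from the base axis. Payload 7 kg.
Tool frame: the origin (TCP) lies at the very end of the fingers, on their centre line; the grasp point (between the pads) lies 19 mm behind it; z points along the fingers, y is the line along which they close (so a half turn about z gives the same grasp; the last joint's range is limited). The gripper opens to 88 mm and grips with 3 to 60 N. Pads are 19 mm wide; open, the fingers measure 130 mm over their backs; the gripper's body (78 mm by 193 mm) begins 47 mm behind the grasp point.
Start: joints at [1.49, 0.359, 0.012, 0, -1.224, -0.288], TCP at [0.243, 0.63, 0.227] pointing down, gripper open.
Joint ranges: [-3.07, 3.07], [-1.43, 2.12], [-1.02, 1.25], [-3.03, 1.67], [-3.05, -0], [-3.03, 3.03]. Speed limits (rad/s): [2.39, 2.39, 3.01, 3.14, 3.14, 3.14].

### API

Orientations are given as [roll, pitch, yaw] about the fixed x, y, z axes, in that order (R = Rz(yaw) Ry(pitch) Rx(roll)).
In Python, from station import arm, grab_frame gives the robot as it stands.
- The arm moves only by the tool jog_arm, never from a script. Its argument "deltas" is a list that holds one entry, the list of rows, each a list of 4 numbers: the shift along the tool's x, y, z in units of 60 mm (1.0 is 60 mm), then the turn about the tool's z in units of 5 degrees (1.0 is 5 degrees). A call has 1 to 8 rows; each row is the pose to reach, as a shift and turn from the pose commanded when the call began, along the tool's axes at that moment; what a row does not reach only later rows make up. A row lasts 1/8 s, in which the tool goes at most 62.5 mm and 10.7 degrees, less where a joint would pass 70% of its speed; a pose out of reach is approached as far as the arm can. A call with a gripper value outside its range is refused whole. "grip" is the finger opening in mm, from 0 to 87.6, set as the call begins (left out, the last holds). The fingers move at their own pace and stop on an object; "squeeze" is the grip in N (left out, the last holds). Time passes only in rows, so rows that repeat a pose let the fingers close. It gives the time, the measured TCP pose, the force, the opening and the grip force at its end, in the units of the state.
- arm.get_state(): the state, without advancing time (a new reading comes with each control period).
- grab_frame(name): name is "scene" or "top" or "wrist"; returns a dict with "img" (420x560x3 uint8, red, green, blue), "vfov" (degrees; the focal length in pixels is half the picture's height over the tangent of half this angle, whatever the lens; pixels are square), "cx", "cy" (the principal point, pixels), "xyz" and "rotation" of the camera in the world. Camera axes: x right, y down, z forward; pixel columns grow to the right and rows downward; lengths in m; the calibration is good to about 2 mm. A picture is of the moment at which its call begins. There is no depth.
- arm.job_done(): hands the job in; it is judged then, once.
The state is a dict: "t": time; "q": joint angles; "qd": joint speeds; "joint_efforts": joint torques, N m; "eef_pos": TCP position; "ee_rot": TCP orientation; "force": force on the tool from outside, world axes, zero at the start; "moment": the same for the moment, N m; "width": finger opening in m; "gripper_force": force on a finger pad.
Only numpy, scipy, OpenCV 4.12 (cv2) and the standard library are available. Lean on these libraries where they do the work, as an engineer would, in place of code of your own. Each camera call takes 0.05 s, during which the arm holds its last target. There are 200 camera calls.

## Working session

There is one attempt and no reset: what is moved stays moved. The work goes in short steps, Python scripts to look and compute and a tool call to move; the robot and the scene stay as the last step left them, time stands still between calls to the robot, and variables do not carry over. Pictures are saved under pics/ and viewed, at most 14 in all, crops included, and the job is handed in when it is done.

Besides the shell and the picture viewer there is one more tool, called by a JSON object that holds its "op" and its "data". jog_arm: Moves the arm, as the interface text tells. Its arguments: {"type":"object","properties":{"deltas":{"type":"array"},"grip":{"type":"number"},"squeeze":{"type":"number"}},"required":["deltas"]}

```bash
mkdir -p pics; cat > h.py <<'E'
import numpy as np, cv2
from station import arm, grab_frame
def snap(n,f):
    d=grab_frame(n); cv2.imwrite(f'pics/{f}.png',d['img'][:,:,::-1]); np.save(f'pics/{f}.npy',d,allow_pickle=True); return d
def load(f): return np.load(f'pics/{f}.npy',allow_pickle=True).item()
def ray(d,u,v):
    f=d['img'].shape[0]/2/np.tan(np.radians(d['vfov'])/2)
    r=np.array([(u-d['cx'])/f,(v-d['cy'])/f,1.]); return np.array(d['xyz']),np.array(d['rotation'])@r
def onz(d,u,v,z):
    o,r=ray(d,u,v); return o+r*(z-o[2])/r[2]
def proj(d,p):
    f=d['img'].shape[0]/2/np.tan(np.radians(d['vfov'])/2)
    c=np.array(d['rotation']).T@(np.array(p)-np.array(d['xyz'])); return c[0]/c[2]*f+d['cx'],c[1]/c[2]*f+d['cy']
def tri(rs):
    A=0;b=0
    for o,r in rs:
        r=r/np.linalg.norm(r);P=np.eye(3)-np.outer(r,r);A=A+P;b=b+P@o
    return np.linalg.solve(A,b)
E
python3 - <<'E'
from h import *
for n in ['scene','top','wrist']:
    d=snap(n,n+'0'); print(n,d['xyz'],np.round(d['rotation'],3).tolist(),d['vfov'],d['cx'],d['cy'])
s=arm.get_state();print(s)
E
```

```text
scene [ 0.03522503 -0.41641768  0.79560315] [-2.423, 0.001, -0.824] 42.41562606878407 277.9889047875221 216.57359119391566
top [0.38570498 0.00837351 0.89671676] [-2.979, 0.013, -1.59] 52.33810578380712 278.4016606952381 213.02718791339146
wrist [0.31354553 0.60229736 0.38380265] [2.859, -0.002, -1.94] 69.28204842705405 283.21241393496 209.77623218184718
{'t': 0.15, 'q': array([ 1.49010859e+00,  3.59216408e-01,  1.12585762e-02, -2.15990191e-04,
       -1.22409779e+00, -2.88131342e-01]), 'qd': array([-9.73916441e-05, -3.63326848e-03,  2.68527651e-03,  1.49149425e-03,
       -3.34834123e-04, -7.87293591e-04]), 'joint_efforts': array([-1.71087293e-03, -5.83274209e+01,  2.93292618e+01,  7.00136080e+00,
        8.80395295e-03, -1.17704403e-04]), 'eef_pos': array([0.24323275, 0.62925633, 0.22584404]), 'ee_rot': array([ 3.14032757e+00, -1.63167588e-04, -3.68892492e-01]), 'force': array([ 0.12164462, -0.53576653,  0.71163828]), 'moment': array([ 0.02022732, -0.00539019, -0.05633268]), 'gripper_force': 0.0, 'width': 0.0876241802952539}
```

View pics/top0.png

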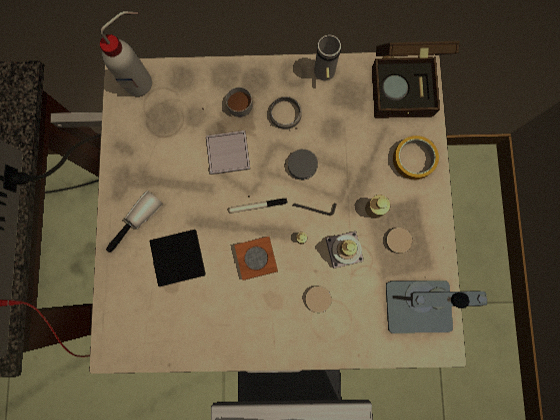

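View pics/scene0.png

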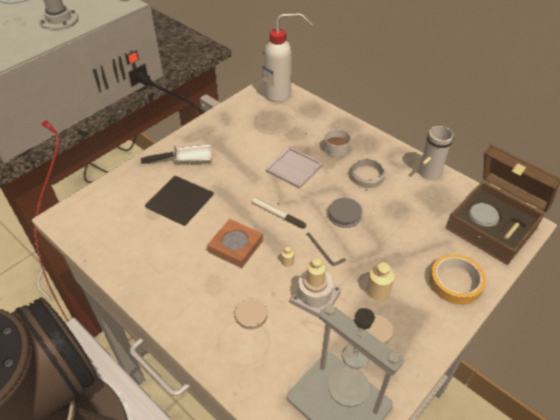

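The top view shows the stack at (347,248), the wooden block at (256,257), the plinth at (302,164), the tray at (228,153) and the pad at (178,257). Distractors nearby are a large weight at (378,206), a small one at (301,238), loose discs at (398,240) and (318,299), and a press at (420,300).

```bash
cat >> h.py <<'E'
from scipy.spatial.transform import Rotation as Rn
def fix(d):
    if np.array(d['rotation']).shape==(3,): d['rotation']=Rn.from_euler('xyz',d['rotation']).as_matrix()
    return d
_l=load
def load(f): return fix(_l(f))
_s=snap
def snap(n,f): return fix(_s(n,f))
E
python3 - <<'E'
from h import *
t=load('top0');s=load('scene0')
P={'weight':((349,246),(317,265)),'block':((256,258),(236,241)),'plinth':((302,164),(346,211)),'tray':((228,153),(295,167)),'pad':((178,257),(180,200)),'bigweight':((379,205),(382,272)),'small':((301,238),(288,255)),'pressknob':((460,300),(364,318)),'press2':((410,299),(330,315)),'penr':((285,202),(300,223)),'wrenchL':((294,206),(310,238))}
for k,(a,b) in P.items():
    r1,r2=ray(t,*a),ray(s,*b); p=tri([r1,r2]); print(k,np.round(p,3),np.round(onz(t,*a,0.01),3)[:2])
w=load('wrist0');T=Rn.from_euler('xyz',[np.pi,0,-.3689]).as_matrix()
print(np.round(T.T@(np.array(w['xyz'])-[.24323,.62926,.22584]),4)); print(np.round(T.T@w['rotation'],3))
big=np.hstack([cv2.resize(t['img'][190:320,200:460],None,fx=3,fy=3,interpolation=2)]);cv2.imwrite('pics/c1.png',big[:,:,::-1])
E
```

```text
weight [ 0.452 -0.115  0.094] [ 0.459 -0.128]
block [0.438 0.064 0.016] [0.438 0.065]
plinth [ 0.637 -0.036  0.011] [ 0.637 -0.035]
tray [0.668 0.123 0.005] [0.665 0.123]
pad [0.444 0.229 0.003] [0.443 0.227]
bigweight [ 0.537 -0.186  0.054] [ 0.544 -0.195]
small [ 0.477 -0.029  0.019] [ 0.478 -0.029]
pressknob [ 0.355 -0.262  0.221] [ 0.345 -0.347]
press2 [ 0.358 -0.206  0.159] [ 0.349 -0.246]
penr [0.552 0.004 0.018] [0.555 0.003]
wrenchL [ 0.551 -0.018 -0.009] [ 0.546 -0.016]
[ 0.0753 -0.0002 -0.158 ]
[[ 0.    -0.96  -0.279]
 [ 1.    -0.     0.002]
 [-0.002 -0.279  0.96 ]]
```

View pics/c1.png

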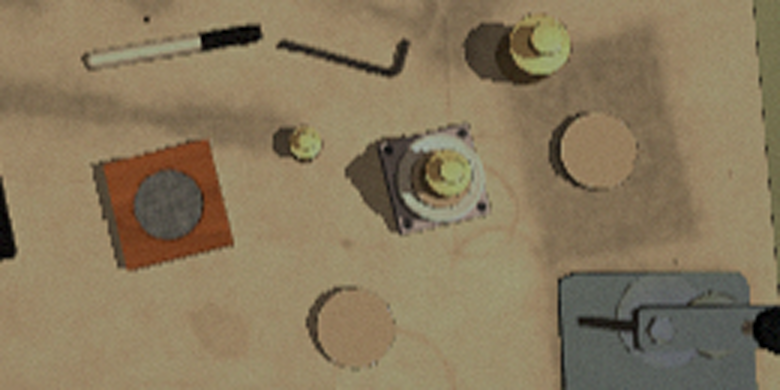

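```bash
cat >> h.py <<'E'
def go(x,y,z,yaw,frm=None):
    s=arm.get_state(); p=np.array(s['eef_pos']); a=s['ee_rot'][2]
    if frm is not None: p=np.array(frm[:3]);a=frm[3]
    d=np.array([x,y,z])-p
    tx=np.array([np.cos(a),np.sin(a),0]);ty=np.array([np.sin(a),-np.cos(a),0])
    u=(yaw-a+np.pi)%(2*np.pi)-np.pi
    print('row',np.round([d@tx/.06,d@ty/.06,-d[2]/.06,-np.degrees(u)/5],3), 'from',np.round(p,4),round(a,4),'t',round(s['t'],2))
E
python3 -c "
from h import *
go(.452,-.116,.227,.2,[.243,.63,.227,-.3689])"
```

```text
row [ 7.732 10.341 -0.    -6.519] from [0.243 0.63  0.227] -0.3689 t 0.15
```

{"op": "jog_arm", "data": {"deltas": [[[7.73,10.34,0,-6.52],[7.73,10.34,0,-6.52],[7.73,10.34,0,-6.52],[7.73,10.34,0,-6.52],[7.73,10.34,0,-6.52],[7.73,10.34,0,-6.52],[7.73,10.34,0,-6.52],[7.73,10.34,0,-6.52]]], "grip": 87}}

```text
t: 1.15
eef_pos: [0.3782, 0.1462, 0.2268]
ee_rot: [-3.141, -0.001, 0.201]
force: [1.5, 0.2, -0.0]
width: 0.0868
gripper_force: 0.0
```

```bash
python3 -c "
from h import *
go(.452,-.116,.227,.2)
d=snap('wrist','w1')"
```

```text
row [ 3.330e-01  4.528e+00 -3.000e-03  1.200e-02] from [0.3782 0.1462 0.2268] 0.201 t 1.15
```

{"op": "jog_arm", "data": {"deltas": [[[0.33,4.5,0,0],[0.33,4.5,0,0],[0.33,4.5,0,0],[0.33,4.5,0,0],[0.33,4.5,0,0],[0.33,4.5,0,0],[0.33,4.5,0,0]]]}}

```text
t: 2.08
eef_pos: [0.451, -0.1123, 0.2264]
ee_rot: [-3.141, 0.0, 0.2]
force: [-0.5, 0.4, 0.6]
width: 0.0869
gripper_force: 0.0
```

```bash
python3 -c "
from h import *
d=snap('wrist','w2');snap('top','t2');s=arm.get_state();print(s['eef_pos'],s['ee_rot'])
a=load('w1');cv2.imwrite('pics/c2.png',cv2.resize(np.hstack([a['img'],d['img']]),(800,300))[:,:,::-1])"
```

```text
[ 0.45119871 -0.11175177  0.2266434 ] [-3.14149446e+00 -1.94729747e-04  2.01374699e-01]
```

View pics/w2.png

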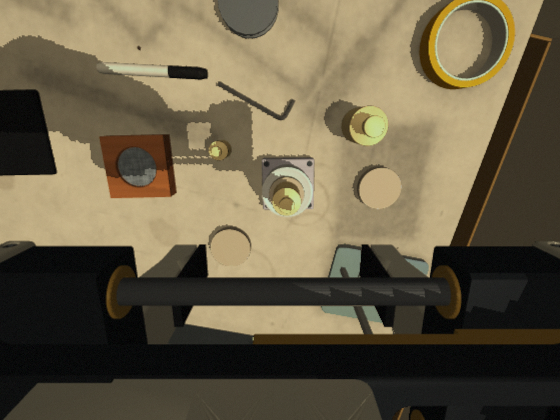

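```bash
python3 -c "
from h import *
a=load('w2')['img'][145:225,240:335]; b=load('scene0')['img'][250:320,285:350]
a=cv2.resize(a,None,fx=4.2,fy=4.2,interpolation=2);b=cv2.resize(b,None,fx=5,fy=5,interpolation=2)
h=max(a.shape[0],b.shape[0]);c=np.zeros((h,a.shape[1]+b.shape[1],3),np.uint8);c[:a.shape[0],:a.shape[1]]=a;c[:b.shape[0],a.shape[1]:]=b
cv2.imwrite('pics/c3.png',c[:,:,::-1])"
```

```text
(no output)
```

View pics/c3.png

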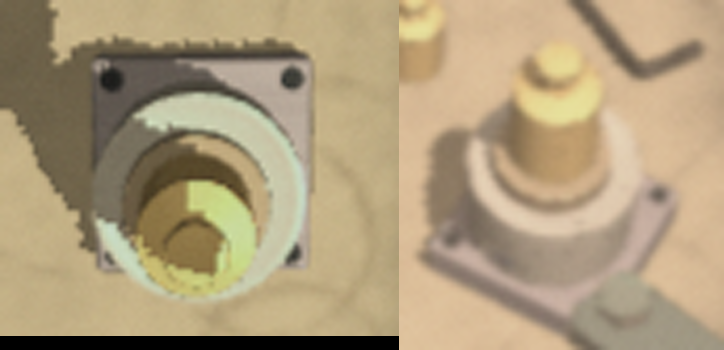

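The crop shows the stack: in the wrist view the body top is at about (287,202), the stone at (287,194), the tin lid at (288,192) and the plate centre at (288,184), with all pieces roughly coaxial.

```bash
python3 -c "
from h import *
w=load('w2');s=load('scene0')
f=lambda x,y:(240+x/4.2,145+y/4.2); g=lambda x,y:(285+(x-399)/5,250+y/5)
for n,z,a,b in [('knob',.108,f(195,248),g(560,62)),('body',.088,f(198,238),g(559,92)),('stone',.058,f(196,205),g(551,165)),('tin',.049,f(200,197),g(553,170)),('tl-tr',.016,f(93,57),None),('tr',.016,f(312,57),None),('bl',.016,f(97,268),None),('br',.016,f(312,268),None)]:
    print(n,np.round(onz(w,*a,z),4), '' if b is None else (np.round(tri([ray(w,*a),ray(s,*b)]),4),np.round(onz(s,*b,z),4)))
for n in ['w2']:
    print(w['xyz'])
"
```

```text
knob [ 0.4522 -0.1152  0.108 ] (array([ 0.4509, -0.1154,  0.1031]), array([ 0.4479, -0.1175,  0.108 ]))
body [ 0.4495 -0.1167  0.088 ] (array([ 0.4499, -0.1167,  0.0891]), array([ 0.4506, -0.1163,  0.088 ]))
stone [ 0.4506 -0.1163  0.058 ] (array([ 0.4487, -0.1169,  0.0494]), array([ 0.444 , -0.1205,  0.058 ]))
tin [ 0.4509 -0.1175  0.049 ] (array([ 0.45  , -0.1174,  0.0455]), array([ 0.4479, -0.1186,  0.049 ]))
tl-tr [ 0.4777 -0.0811  0.016 ] 
tr [ 0.4902 -0.1426  0.016 ] 
bl [ 0.4161 -0.0936  0.016 ] 
br [ 0.4289 -0.1569  0.016 ] 
[ 0.52495786 -0.09715842  0.38443576]
```

```bash
python3 -c "
from h import *
go(.4502,-.1167,.066,.2)"
```

```text
row [-0.033  0.077  2.677  0.016] from [ 0.4512 -0.1118  0.2266] 0.2014 t 2.17
```

{"op": "jog_arm", "data": {"deltas": [[[-0.03,0.08,0.5,0],[-0.03,0.08,1.2,0],[-0.03,0.08,1.9,0],[-0.03,0.08,2.4,0],[-0.03,0.08,2.68,0],[-0.03,0.08,2.68,0]]], "grip": 60}}

```text
t: 2.92
eef_pos: [0.4497, -0.1168, 0.065]
ee_rot: [-3.141, 0.002, 0.202]
force: [0.1, -0.4, 0.9]
width: 0.0597
gripper_force: 0.0
```

```bash
python3 -c "
from h import *
go(.4502,-.1167,.066,.2);snap('wrist','w3')"
```

```text
row [ 0.008 -0.001 -0.017  0.021] from [ 0.4497 -0.1168  0.065 ] 0.2018 t 2.92
```

View pics/w3.png

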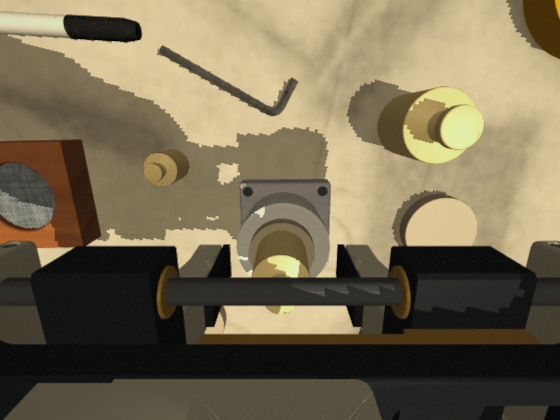

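The weight stands midway between the fingers, at about (282,275). I close on it and lift.

{"op": "jog_arm", "data": {"deltas": [[[0,0,0,0],[0,0,0,0],[0,0,0,0],[0,0,0,0],[0,0,0,0],[0,0,0,0],[0,0,0,0]]], "grip": 20, "squeeze": 15}}

```text
t: 3.85
eef_pos: [0.4507, -0.1176, 0.066]
ee_rot: [3.142, -0.0, 0.2]
force: [-1.5, 1.0, 5.3]
width: 0.0281
gripper_force: 15.0
```

{"op": "jog_arm", "data": {"deltas": [[[0,0,-0.1,0],[0,0,-0.4,0],[0,0,-0.9,0],[0,0,-1.5,0],[0,0,-1.8,0],[0,0,-1.8,0]]]}}

```text
t: 4.6
eef_pos: [0.4511, -0.1176, 0.1749]
ee_rot: [3.141, -0.003, 0.2]
force: [-0.5, 0.5, -2.2]
width: 0.0285
gripper_force: 15.0
```

```bash
python3 -c "
from h import *
snap('wrist','w4');s=snap('scene','s4');t=snap('top','t4')
go(.438,.064,.174,.2)
a=t['img'][100:290,150:430]; b=s['img'][150:350,200:420]
c=np.hstack([cv2.resize(a,(400,271),interpolation=2),cv2.resize(b,(298,271),interpolation=2)])
cv2.imwrite('pics/c4.png',c[:,:,::-1])"
```

```text
row [ 4.110e-01 -3.005e+00 -2.300e-02 -1.000e-03] from [ 0.4496 -0.1176  0.1726] 0.1999 t 4.75
```

View pics/w4.png

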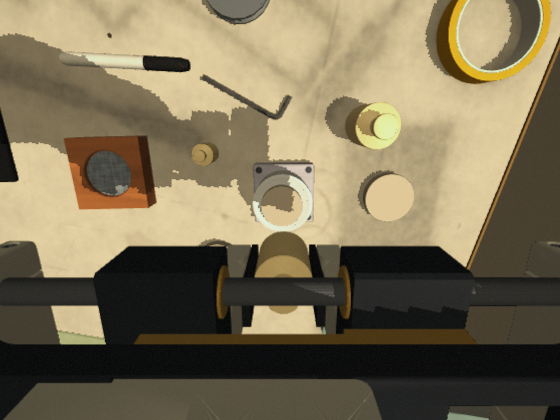

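The weight is held (force -2.2 N), and the stone and tin are undisturbed at (283,200). The block's recess is at (108,172); next I measure it.

```bash
python3 -c "
from h import *
def rec(n):
    d=load(n); h=cv2.cvtColor(d['img'],cv2.COLOR_RGB2HSV)
    m=((h[...,0]<12)&(h[...,1]>130)).astype(np.uint8); 
    if n[0]=='w': m[230:]=0
    c=max(cv2.findContours(m,cv2.RETR_EXTERNAL,cv2.CHAIN_APPROX_NONE)[0],key=cv2.contourArea)
    f=np.zeros_like(m);cv2.drawContours(f,[c],-1,1,-1)
    g=((f>0)&(h[...,1]<80)).astype(np.uint8); g=cv2.morphologyEx(g,cv2.MORPH_OPEN,np.ones((3,3)))
    k=max(cv2.findContours(g,cv2.RETR_EXTERNAL,cv2.CHAIN_APPROX_NONE)[0],key=cv2.contourArea)
    e=cv2.fitEllipse(cv2.convexHull(k)); print(n,np.round(e[0],1),np.round(e[1],1),[np.round(onz(d,*e[0],z)[:2],4) for z in (.017,.022)]); return ray(d,*e[0])
r=[rec(n) for n in ['top0','w2','w4']]
print(tri(r),tri(r[:2]),tri([r[0],r[2]]))
"
```

```text
Traceback (most recent call last):
ValueError: max() iterable argument is empty
```

```bash
cat > rec.py <<'E'
from h import *
def rec(n):
    d=load(n); h=cv2.cvtColor(d['img'],cv2.COLOR_RGB2HSV).astype(int)
    u,v=map(int,proj(d,[.438,.064,.02])); R=60 if n[0]=='w' else 30
    m=np.zeros(h.shape[:2],np.uint8); v0,v1,u0,u1=max(v-R,0),v+R,max(u-R,0),u+R
    g=np.zeros_like(m); g[v0:v1,u0:u1]=(h[v0:v1,u0:u1,1]<60)
    lab=cv2.connectedComponentsWithStats(cv2.morphologyEx(g,cv2.MORPH_OPEN,np.ones((3,3),np.uint8)))
    i=1+np.argmin(np.hypot(*(lab[3][1:]-[u,v]).T)); k=(lab[1]==i).astype(np.uint8)
    c=cv2.findContours(k,0,cv2.CHAIN_APPROX_NONE)[0][0]; e=cv2.fitEllipse(cv2.convexHull(c))
    print(n,(u,v),np.round(e[0],1),np.round(e[1],1),[np.round(onz(d,*e[0],z)[:2],4) for z in (.017,.022)]); return ray(d,*e[0])
r=[rec(n) for n in ['top0','w2','w4','scene0']]
print(tri(r),tri(r[:2]),tri([r[0],r[2]]))
E
python3 rec.py
```

```text
top0 (256, 257) [255.6 257.8] [21.5 21.9] [array([0.4379, 0.0658]), array([0.4376, 0.0654])]
w2 (136, 167) [136.8 166.4] [34.4 40.2] [array([0.4385, 0.0656]), array([0.4397, 0.0634])]
w4 (108, 174) [108.6 172.8] [39.3 47. ] [array([0.4385, 0.066 ]), array([0.4399, 0.0633])]
scene0 (235, 239) [234.7 240. ] [16.8 23.6] [array([0.4386, 0.0666]), array([0.436 , 0.0635])]
[0.43833014 0.0658761  0.01722167] [0.43812014 0.06594202 0.01603645] [0.43818074 0.0659602  0.01665465]
```

{"op": "jog_arm", "data": {"deltas": [[[0.42,-3.04,0,0],[0.42,-3.04,0,0],[0.42,-3.04,0,0],[0.42,-3.04,0,0],[0.42,-3.04,0,0],[0.42,-3.04,0,0]]]}}

```text
t: 5.5
eef_pos: [0.4386, 0.065, 0.1732]
ee_rot: [3.141, 0.001, 0.199]
force: [0.4, -0.8, -2.2]
width: 0.0282
gripper_force: 15.0
```

```bash
python3 -c "
from h import *
go(.4383,.0659,.026,.2)"
```

```text
row [-0.003 -0.016  2.453 -0.015] from [0.4386 0.065  0.1732] 0.1987 t 5.5
```

{"op": "jog_arm", "data": {"deltas": [[[0,-0.01,0.6,0],[0,-0.01,1.2,0],[0,-0.01,1.8,0],[0,-0.01,2.2,0],[0,-0.01,2.4,0],[0,-0.01,2.45,0],[0,-0.01,2.46,0],[0,-0.01,2.46,0]]]}}

```text
t: 6.5
eef_pos: [0.4394, 0.067, 0.0269]
ee_rot: [-3.141, -0.002, 0.2]
force: [0.0, -0.1, -1.2]
width: 0.0281
gripper_force: 15.0
```

{"op": "jog_arm", "data": {"deltas": [[[0,0,0.02,0],[0,0,0.02,0]]]}}

```text
t: 6.75
eef_pos: [0.4393, 0.0671, 0.0255]
ee_rot: [-3.141, -0.001, 0.201]
force: [-0.7, 0.5, 1.7]
width: 0.0278
gripper_force: 15.0
```

{"op": "jog_arm", "data": {"deltas": [[[0,0,0,0],[0,0,0,0],[0,0,0,0],[0,0,0,0]]], "grip": 50}}

```text
t: 7.25
eef_pos: [0.4388, 0.0667, 0.0249]
ee_rot: [3.142, 0.0, 0.2]
force: [-0.0, -0.2, -0.5]
width: 0.0497
gripper_force: 0.0
```

{"op": "jog_arm", "data": {"deltas": [[[0,0,-0.3,0],[0,0,-0.9,0],[0,0,-1.6,0],[0,0,-2.5,0],[0,0,-2.5,0],[0,0,-2.5,0]]]}}

```text
t: 8.0
eef_pos: [0.4385, 0.0667, 0.1749]
ee_rot: [-3.141, -0.0, 0.2]
force: [-0.6, -0.1, -1.0]
width: 0.0498
gripper_force: 0.0
```

```bash
python3 -c "
from h import *
w=snap('wrist','w5');t=snap('top','t5')
go(.4503,-.1167,.175,.2)
c=np.hstack([cv2.resize(w['img'][100:420],(448,256)),cv2.resize(t['img'][190:320,150:410],(350,256),interpolation=2)])
cv2.imwrite('pics/c5.png',c[:,:,::-1])"
```

```text
row [-0.407  3.031 -0.017  0.   ] from [0.4381 0.0664 0.174 ] 0.2 t 8.1
```

View pics/c5.png

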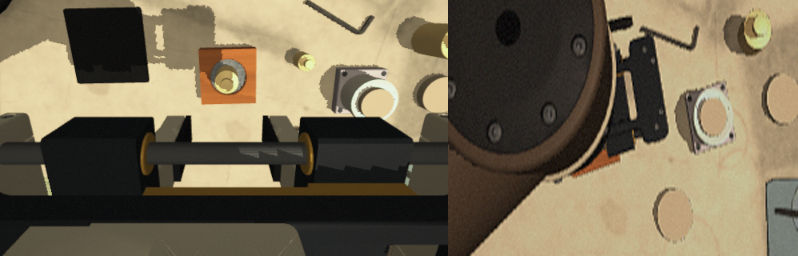

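The weight stands upright in the recess, and the stone is still on the tin. Next I move over the stack.

{"op": "jog_arm", "data": {"deltas": [[[-0.41,3.04,-0.5,0],[-0.41,3.04,-0.9,0],[-0.41,3.04,-0.9,0],[-0.41,3.04,-0.9,0],[-0.41,3.04,-0.9,0],[-0.41,3.04,-0.9,0]]], "grip": 70}}

```text
t: 8.85
eef_pos: [0.4505, -0.1161, 0.2279]
ee_rot: [-3.141, 0.002, 0.201]
force: [-0.0, 0.1, -0.3]
width: 0.0703
gripper_force: 0.0
```

```bash
cat > stone.py <<'E'
from h import *
def blob(n,p,cond,R):
    d=load(n); h=cv2.cvtColor(d['img'],cv2.COLOR_RGB2HSV).astype(int)
    u,v=map(int,proj(d,p)); v0,u0=max(v-R,0),max(u-R,0)
    g=np.zeros(h.shape[:2],np.uint8); g[v0:v+R,u0:u+R]=cond(h[v0:v+R,u0:u+R])
    L=cv2.connectedComponentsWithStats(g,connectivity=4)
    i=L[1][v,u] or 1+np.argmax(L[2][1:,4])
    c=max(cv2.findContours((L[1]==i).astype(np.uint8),0,cv2.CHAIN_APPROX_NONE)[0],key=len); return d,c,(u,v)
if __name__=='__main__':
    import sys
    z=float(sys.argv[1]); rs=[]
    d=load(sys.argv[2]);u,v=map(int,proj(d,[.45,-.117,z])); print(cv2.cvtColor(d['img'],cv2.COLOR_RGB2HSV)[v,u-40:u+40:3].tolist())
    for n in sys.argv[2:]:
        d,c,uv=blob(n,[.45,-.117,z],lambda h:(h[...,1]>70),30 if n[0]=='w' else 14)
        e=cv2.fitEllipse(cv2.convexHull(c)); print(n,uv,np.round(e[0],1),np.round(e[1],1),np.round(onz(d,*e[0],z),4)); rs.append(ray(d,*e[0]))
    print(tri(rs))
E
python3 -c "
from h import *
snap('wrist','w6');go(.4503,-.1167,.175,.2)"; python3 stone.py .058 w6 w5 t5
```

```text
row [-0.009  0.012  0.886  0.021] from [ 0.4507 -0.1159  0.2281] 0.2019 t 8.9
[[21, 78, 204], [20, 80, 201], [21, 77, 201], [21, 81, 185], [21, 81, 117], [21, 68, 142], [48, 28, 224], [21, 55, 125], [19, 88, 201], [19, 86, 198], [19, 86, 198], [20, 89, 198], [20, 86, 199], [19, 87, 199], [19, 87, 199], [20, 87, 200], [19, 88, 200], [19, 86, 198], [20, 84, 200], [21, 77, 192], [28, 40, 210], [28, 39, 207], [39, 18, 203], [20, 76, 207], [20, 77, 210], [21, 76, 206], [21, 81, 198]]
w6 (283, 192) [282.8 191.8] [34.3 34.6] [ 0.4508 -0.1156  0.058 ]
w5 (472, 230) [468.8 228.6] [38.4 44. ] [ 0.451  -0.1125  0.058 ]
t5 (347, 248) [346.1 249. ] [19.  20.4] [ 0.4491 -0.1143  0.058 ]
[ 0.44973535 -0.11552042  0.05342487]
```

View pics/w6.png

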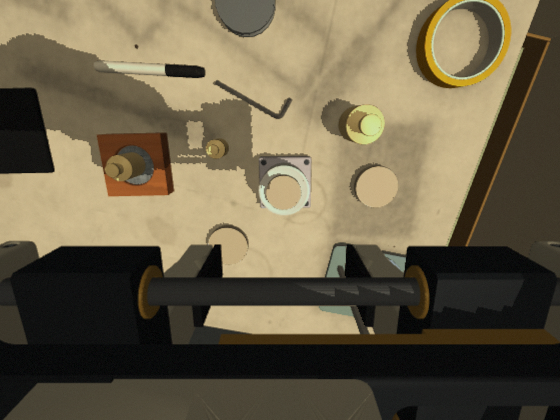

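The stone is at (283,192), well centred on the tin's white lid.

{"op": "jog_arm", "data": {"deltas": [[[0,0,0.6,0],[0,0,1.3,0],[0,0,2.0,0],[0,0,2.6,0],[0,0,2.85,0],[0,0,2.9,0],[0,0,2.9,0]]], "grip": 56}}

```text
t: 9.78
eef_pos: [0.4513, -0.1163, 0.0552]
ee_rot: [3.141, -0.0, 0.202]
force: [-0.5, -0.6, 0.2]
width: 0.056
gripper_force: 0.0
```

```bash
python3 -c "
from h import *
go(.4507,-.1156,.0512,.2);import time
s=arm.get_state();print(s['force'])"
```

```text
row [-0.008 -0.013  0.067  0.018] from [ 0.4513 -0.1163  0.0552] 0.2016 t 9.78
[-0.48070719 -0.56026292  0.16454707]
```

{"op": "jog_arm", "data": {"deltas": [[[0,0,0.05,0],[0,0,0.05,0]]]}}

```text
t: 10.02
eef_pos: [0.4512, -0.1168, 0.0524]
ee_rot: [3.142, -0.001, 0.2]
force: [0.5, 0.8, 0.8]
width: 0.056
gripper_force: 0.0
```

{"op": "jog_arm", "data": {"deltas": [[[0,0,0,0],[0,0,0,0],[0,0,0,0],[0,0,0,0],[0,0,0,0]]], "grip": 30, "squeeze": 10}}

```text
t: 10.65
eef_pos: [0.4511, -0.1169, 0.0521]
ee_rot: [3.141, -0.0, 0.2]
force: [-1.0, -0.0, 2.8]
width: 0.0377
gripper_force: 10.1
```

{"op": "jog_arm", "data": {"deltas": [[[0,0,-0.05,0],[0,0,-0.2,0],[0,0,-0.5,0],[0,0,-1.0,0],[0,0,-1.6,0],[0,0,-2.0,0],[0,0,-2.0,0]]]}}

```text
t: 11.52
eef_pos: [0.4522, -0.1168, 0.1744]
ee_rot: [3.141, -0.005, 0.2]
force: [-0.2, 0.3, -0.5]
width: 0.0377
gripper_force: 10.0
```

```bash
python3 -c "
from h import *
snap('wrist','w7');snap('scene','s7');s=arm.get_state();print(s['width'],s['gripper_force'])
go(.637,-.036,.172,.2)"
```

```text
0.037440105724345196 9.957439477730077
row [ 3.31e+00 -7.04e-01  1.00e-03  0.00e+00] from [ 0.4507 -0.1168  0.1721] 0.2 t 11.62
```

View pics/w7.png

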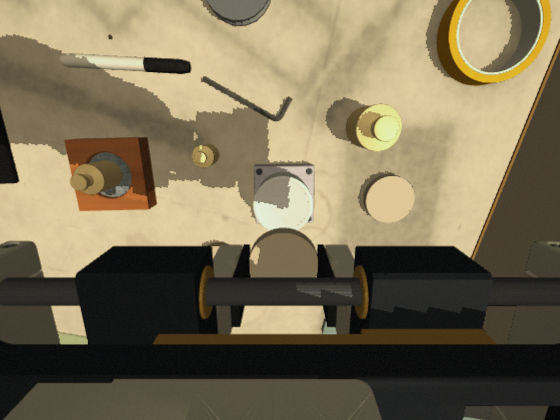

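The stone is held, the tin lid is bare, and the tin and plate have not moved. I hover over the plinth and measure it.

{"op": "jog_arm", "data": {"deltas": [[[3.31,-0.7,0,0],[3.31,-0.7,0,0],[3.31,-0.7,0,0],[3.31,-0.7,0,0],[3.31,-0.7,0,0],[3.31,-0.7,0,0]]]}}

```text
t: 12.38
eef_pos: [0.6359, -0.0367, 0.1713]
ee_rot: [-3.141, 0.002, 0.2]
force: [-0.6, -0.5, 0.3]
width: 0.0372
gripper_force: 10.0
```

```bash
cat > pl.py <<'E'
from stone import *
rs=[]
for n in ['w8','top0','w6']:
    d,c,uv=blob(n,[.637,-.036,.018],lambda h:(h[...,1]<60)&(h[...,2]<140),55 if n=='w8' else (20 if n=='top0' else 40))
    e=cv2.fitEllipse(cv2.convexHull(c)); print(n,uv,np.round(e[0],1),np.round(e[1],1),np.round(onz(d,*e[0],.018),4)); rs.append(ray(d,*e[0]))
print(tri(rs),tri(rs[:2]))
E
python3 -c "
from h import *
d=snap('wrist','w8');go(.637,-.036,.172,.2)
u,v=map(int,proj(d,[.637,-.036,.018]));print(u,v)
c=cv2.resize(d['img'][v-70:v+100,u-80:u+80],None,fx=3,fy=3,interpolation=2);cv2.imwrite('pics/c8.png',c[:,:,::-1])"; python3 pl.py
```

```text
row [ 0.019 -0.01  -0.002 -0.004] from [ 0.636  -0.0368  0.1719] 0.1997 t 12.43
282 194
w8 (282, 194) [282.8 192.9] [59.1 60. ] [ 0.6389 -0.0357  0.018 ]
top0 (302, 162) [302.1 163.9] [28.9 29.7] [ 0.6345 -0.035   0.018 ]
w6 (243, -1) [244.5   0.5] [58.7 72.4] [ 0.6353 -0.0369  0.018 ]
[ 0.63710653 -0.03571143  0.01042378] [ 0.63691588 -0.03580194  0.00935565]
```

View pics/c8.png

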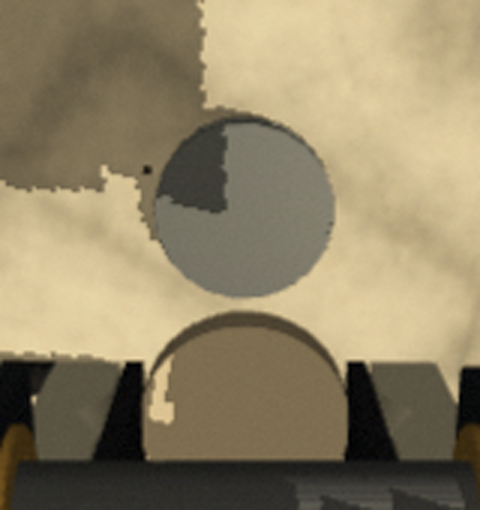

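The plinth's top disc centre in w8 is at about (283,193); its height reads 10–18 mm and will be confirmed by contact. The stone is held level.

{"op": "jog_arm", "data": {"deltas": [[[0.03,-0.01,0.7,0],[0.03,-0.01,1.4,0],[0.03,-0.01,2.0,0],[0.03,-0.01,2.3,0],[0.03,-0.01,2.42,0],[0.03,-0.01,2.47,0],[0.03,-0.01,2.47,0]]]}}

```text
t: 13.3
eef_pos: [0.6395, -0.0352, 0.0248]
ee_rot: [3.142, -0.002, 0.2]
force: [0.0, 0.3, -0.0]
width: 0.0375
gripper_force: 10.0
```

{"op": "jog_arm", "data": {"deltas": [[[0,0,0.015,0],[0,0,0.03,0],[0,0,0.03,0]]]}}

```text
t: 13.68
eef_pos: [0.639, -0.0353, 0.0221]
ee_rot: [3.142, -0.0, 0.2]
force: [-0.9, 0.2, -0.1]
width: 0.0376
gripper_force: 10.0
```

{"op": "jog_arm", "data": {"deltas": [[[0,0,0.02,0],[0,0,0.02,0]]]}}

```text
t: 13.92
eef_pos: [0.6391, -0.0353, 0.0215]
ee_rot: [3.141, -0.0, 0.201]
force: [-0.7, 1.1, 5.9]
width: 0.0379
gripper_force: 10.2
```

Contact at TCP 21.5 mm confirms the plinth's height. I release the stone and lift.

{"op": "jog_arm", "data": {"deltas": [[[0,0,0,0],[0,0,0,0],[0,0,0,0],[0,0,0,0]]], "grip": 58}}

```text
t: 14.42
eef_pos: [0.6389, -0.0353, 0.0206]
ee_rot: [3.142, 0.0, 0.2]
force: [-0.5, -0.2, 0.5]
width: 0.0581
gripper_force: 0.0
```

{"op": "jog_arm", "data": {"deltas": [[[0,0,-0.3,0],[0,0,-0.9,0],[0,0,-1.7,0],[0,0,-2.5,0],[0,0,-2.5,0],[0,0,-2.5,0]]]}}

```text
t: 15.18
eef_pos: [0.6388, -0.0353, 0.1718]
ee_rot: [-3.141, -0.001, 0.2]
force: [-0.3, 0.1, -0.3]
width: 0.0578
gripper_force: 0.0
```

```bash
python3 -c "
from h import *
d=snap('wrist','w9');go(.4507,-.1165,.20,.2)"
python3 - <<'E'
import sys; sys.path.insert(0,'.')
import os; os.chdir('.')
from stone import *
# stone on plinth
d,c,uv=blob('w9',[.638,-.036,.027],lambda h:(h[...,1]>70),24); e=cv2.fitEllipse(cv2.convexHull(c)); print('stone',np.round(e,1) if 0 else e,onz(d,*e[0],.027))
# tin lid in w7,s7,w2... low saturation
for n in ['w6','w7']:
    d,c,uv=blob(n,[.45,-.117,.049],lambda h:(h[...,1]<60)&(h[...,2]>150),40); e=cv2.fitEllipse(cv2.convexHull(c)); print(n,uv,e,onz(d,*e[0],.049))
# tray corners
d=load('w9');print(proj(d,[.668,.123,.009]))
E
```

```text
row [-3.335e+00  7.040e-01 -4.870e-01  1.000e-03] from [ 0.6384 -0.0353  0.1708] 0.2001 t 15.22
stone ((283.220947265625, 197.9125518798828), (38.027278900146484, 38.092864990234375), 48.43101119995117) [ 0.63899397 -0.03526305  0.027     ]
w6 (283, 190) ((291.7333984375, 184.75167846679688), (54.765663146972656, 71.90548706054688), 57.83357238769531) [ 0.45878453 -0.1242477   0.049     ]
w7 (282, 205) ((289.04443359375, 197.6128692626953), (65.95635223388672, 78.52942657470703), 50.086971282958984) [ 0.45895834 -0.12129032  0.049     ]
(np.float64(137.94398836333835), np.float64(137.11770023195254))
```

{"op": "jog_arm", "data": {"deltas": [[[-3.33,0.7,-0.5,0],[-3.33,0.7,-0.5,0],[-3.33,0.7,-0.5,0],[-3.33,0.7,-0.5,0],[-3.33,0.7,-0.5,0],[-3.33,0.7,-0.5,0]]], "grip": 82}}

```text
t: 15.98
eef_pos: [0.4522, -0.116, 0.2004]
ee_rot: [3.141, 0.001, 0.2]
force: [1.4, 0.2, -0.5]
width: 0.0818
gripper_force: 0.0
```

```bash
python3 -c "
from h import *
w=snap('wrist','w10');t=snap('top','t10');go(.4507,-.1165,.20,.2)
print(proj(w,[.45,-.117,.049]))
v9=load('w9')
a=cv2.resize(w['img'][145:235,235:335],(400,360),interpolation=2);b=cv2.resize(v9['img'][70:210,60:220],(400,350),interpolation=2)
c=np.zeros((360,800,3),np.uint8);c[:,:400]=a;c[:350,400:]=b;cv2.imwrite('pics/c10.png',c[:,:,::-1])"
```

```text
row [-0.026  0.006  0.002  0.007] from [ 0.4522 -0.1159  0.2001] 0.2006 t 16.07
(np.float64(283.6427497796035), np.float64(198.46526257701657))
```

View pics/c10.png

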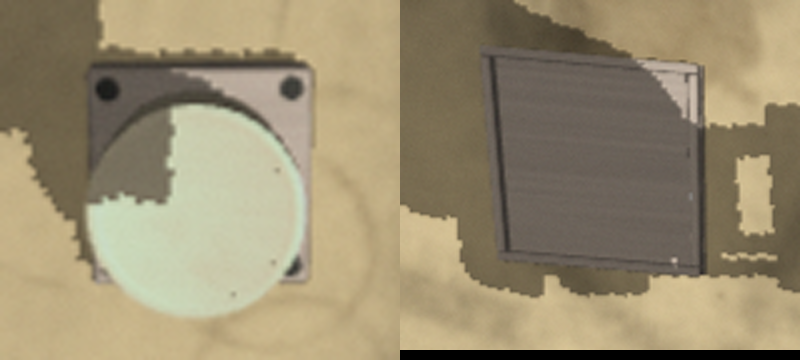

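The tin lid centre is at (284,197), still on the plate, and the tray corners are clear in the w9 crop.

```bash
python3 -c "
from h import *
w=load('w10');v=load('w9');t=load('top0')
print('tin',onz(w,284,197.5,.049))
P=np.array([onz(w,235+x/4,145+y/4,.016) for x,y in [(90,66),(312,67),(94,281),(310,282)]]);print('plate',P.mean(0),[np.arctan2(*( (b-a)[:2]*[1,-1])) for a,b in [(P[0],P[1]),(P[2],P[3])]])
Q=np.array([onz(v,60+(x-400)/2.5,70+y/2.5,.009) for x,y in [(482,48),(704,66),(704,272),(500,258)]]);print('tray',Q.mean(0),np.round(Q[:,:2],4).tolist(),[np.linalg.norm(Q[i]-Q[i-1]) for i in range(4)])
u=proj(v,Q.mean(0))
print(tri([ray(v,*u),ray(t,228,153.3)]))
g=cv2.cvtColor(t['img'],cv2.COLOR_RGB2HSV).astype(int);m=np.zeros(g.shape[:2],np.uint8);m[120:190,195:260]=(g[120:190,195:260,1]<60)
c=max(cv2.findContours(m,0,1)[0],key=cv2.contourArea);r=cv2.minAreaRect(c);print(r,onz(t,*r[0],.009),tri([ray(v,*u),ray(t,*r[0])]))
go(P[:,0].mean(),P[:,1].mean(),.2,.2)
"
```

```text
tin [ 0.45109591 -0.11715895  0.049     ]
plate [ 0.45307408 -0.11849486  0.016     ] [np.float64(0.1958784030812404), np.float64(0.19534773449447812)]
tray [0.66943351 0.12182683 0.009     ] [[0.7054, 0.1698], [0.7162, 0.0833], [0.6337, 0.0744], [0.6224, 0.1599]] [np.float64(0.08359012001689042), np.float64(0.08716736146950357), np.float64(0.0830201380635402), np.float64(0.08629882529206462)]
[ 6.67780038e-01  1.25354761e-01 -4.98076138e-04]
((227.3692626953125, 151.95387268066406), (38.450767517089844, 39.69111633300781), 82.87498474121094) [0.66737375 0.12487562 0.009     ] [0.66893102 0.12515557 0.00280644]
row [0.006 0.046 0.002 0.007] from [ 0.4522 -0.1159  0.2001] 0.2006 t 16.07
```

{"op": "jog_arm", "data": {"deltas": [[[-0.02,0.02,0.6,0],[-0.02,0.02,1.3,0],[-0.02,0.02,2.0,0],[-0.02,0.02,2.6,0],[-0.02,0.02,2.85,0],[-0.02,0.02,2.9,0],[-0.02,0.02,2.9,0]]]}}

```text
t: 16.95
eef_pos: [0.451, -0.1174, 0.0267]
ee_rot: [3.141, 0.0, 0.201]
force: [-0.7, -0.3, 0.1]
width: 0.0822
gripper_force: 0.0
```

{"op": "jog_arm", "data": {"deltas": [[[0,0,0,0],[0,0,0,0],[0,0,0,0],[0,0,0,0],[0,0,0,0],[0,0,0,0]]], "grip": 50, "squeeze": 8}}

```text
t: 17.7
eef_pos: [0.4508, -0.1176, 0.0272]
ee_rot: [3.141, -0.001, 0.2]
force: [-1.9, 0.7, 6.4]
width: 0.0555
gripper_force: 8.0
```

{"op": "jog_arm", "data": {"deltas": [[[0,0,-0.05,0],[0,0,-0.2,0],[0,0,-0.5,0],[0,0,-1.0,0],[0,0,-1.8,0],[0,0,-2.4,0],[0,0,-2.4,0]]]}}

```text
t: 18.58
eef_pos: [0.4523, -0.1175, 0.1742]
ee_rot: [3.141, -0.006, 0.201]
force: [-0.4, 1.0, -1.0]
width: 0.0551
gripper_force: 8.0
```

```bash
python3 -c "
from h import *
snap('wrist','w11');go(.669,.123,.171,.2)"
```

```text
row [ 4.355e+00 -3.206e+00  2.100e-02  2.000e-03] from [ 0.4511 -0.1175  0.1723] 0.2001 t 18.62
```

View pics/w11.png

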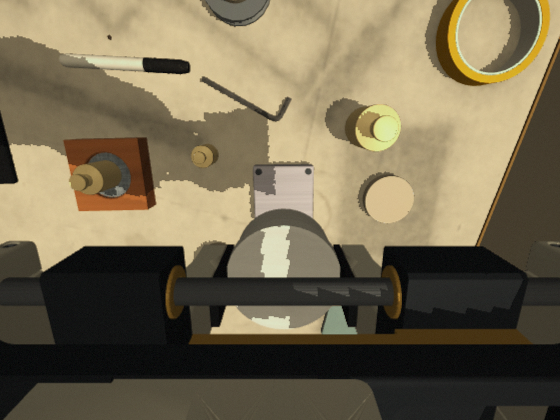

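The tin is held upright and the plate stayed put. Moving to the tray.

{"op": "jog_arm", "data": {"deltas": [[[4.35,-3.2,0,0],[4.35,-3.2,0,0],[4.35,-3.2,0,0],[4.35,-3.2,0,0],[4.35,-3.2,0,0],[4.35,-3.2,0,0],[4.35,-3.2,0,0],[4.35,-3.2,0,0]]]}}

```text
t: 19.62
eef_pos: [0.667, 0.1214, 0.1703]
ee_rot: [3.141, 0.001, 0.199]
force: [0.0, -0.8, -0.3]
width: 0.0552
gripper_force: 8.0
```

```bash
python3 -c "
from h import *
d=snap('wrist','w12');go(.669,.123,.0152,.2);print(proj(d,[.669,.123,.009]))"
```

```text
row [ 0.035 -0.022  2.594 -0.008] from [0.6672 0.1213 0.1708] 0.1993 t 19.68
(np.float64(281.95421081625324), np.float64(191.98917805641938))
```

View pics/w12.png

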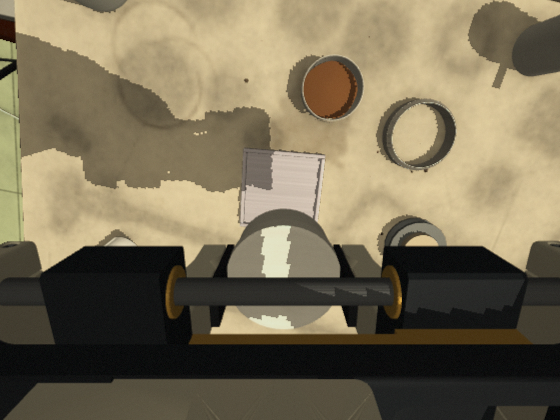

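The tray spans x 239–325 from row 150 down, with its centre at about (282,190) as predicted.

{"op": "jog_arm", "data": {"deltas": [[[0.03,-0.02,0.7,0],[0.03,-0.02,1.4,0],[0.03,-0.02,2.0,0],[0.03,-0.02,2.4,0],[0.03,-0.02,2.52,0],[0.03,-0.02,2.57,0],[0.03,-0.02,2.57,0]]]}}

```text
t: 20.55
eef_pos: [0.6702, 0.124, 0.0178]
ee_rot: [-3.141, -0.002, 0.2]
force: [-0.3, -0.5, -0.4]
width: 0.0556
gripper_force: 8.0
```

{"op": "jog_arm", "data": {"deltas": [[[0,0,0.02,0],[0,0,0.02,0]]]}}

```text
t: 20.8
eef_pos: [0.6699, 0.1241, 0.0159]
ee_rot: [-3.141, -0.001, 0.2]
force: [0.0, 0.1, 0.1]
width: 0.0553
gripper_force: 8.0
```

{"op": "jog_arm", "data": {"deltas": [[[0,0,0.02,0],[0,0,0.02,0]]]}}

```text
t: 21.05
eef_pos: [0.67, 0.1242, 0.0151]
ee_rot: [3.142, -0.001, 0.201]
force: [-2.4, -0.4, 5.9]
width: 0.0552
gripper_force: 8.0
```

Contact with the tray floor. I release the tin and lift.

{"op": "jog_arm", "data": {"deltas": [[[0,0,0,0],[0,0,0,0],[0,0,0,0],[0,0,0,0]]], "grip": 82}}

```text
t: 21.55
eef_pos: [0.6696, 0.124, 0.014]
ee_rot: [3.142, 0.0, 0.2]
force: [0.4, 0.2, -0.1]
width: 0.0814
gripper_force: 0.0
```

{"op": "jog_arm", "data": {"deltas": [[[0,0,-0.3,0],[0,0,-0.9,0],[0,0,-1.7,0],[0,0,-2.6,0],[0,0,-2.6,0],[0,0,-2.6,0]]]}}

```text
t: 22.3
eef_pos: [0.6696, 0.1241, 0.1715]
ee_rot: [-3.141, -0.002, 0.2]
force: [0.0, 0.3, -1.9]
width: 0.0822
gripper_force: 0.0
```

```bash
python3 -c "
from h import *
snap('wrist','w13');go(.4531,-.1185,.20,.197)"
```

```text
row [-4.332  3.243 -0.495  0.035] from [0.6692 0.1239 0.1703] 0.2001 t 22.35
```

View pics/w13.png

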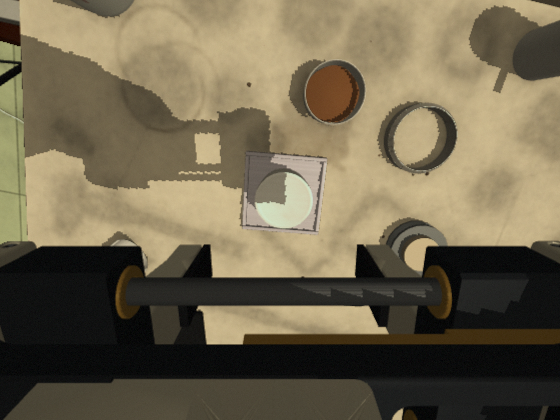

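The tin sits inside the tray, with its lid at (283,198). By my count that was the 15th picture viewed, one over the limit of 14, so from here I measure numerically without viewing any more.

{"op": "jog_arm", "data": {"deltas": [[[-4.33,3.24,-0.5,0],[-4.33,3.24,-0.5,0],[-4.33,3.24,-0.5,0],[-4.33,3.24,-0.5,0],[-4.33,3.24,-0.5,0],[-4.33,3.24,-0.5,0],[-4.33,3.24,-0.5,0],[-4.33,3.24,-0.5,0]]], "grip": 82}}

```text
t: 23.35
eef_pos: [0.4542, -0.1177, 0.1997]
ee_rot: [-3.142, 0.001, 0.201]
force: [0.1, 0.7, -0.3]
width: 0.0819
gripper_force: 0.0
```

```bash
cat > sq.py <<'E'
from stone import *
def sq(n,p,cond,R,z,hull=True):
    d,c,uv=blob(n,p,cond,R)
    q=cv2.convexHull(c)[:,0].astype(float); W=np.array([onz(d,u,v,z)[:2] for u,v in q])
    r=cv2.minAreaRect((W*1e4).astype(np.float32)); a=(-r[2]%90); a=a-90 if a>45 else a
    b=(r[2]+45)%90-45
    print(n,'centre',np.round(np.array(r[0])/1e4,4),'size',np.round(np.array(r[1])/10,1),'yaw',round(np.radians(b),4)); return d,q
E
python3 -c "
from sq import *
w=snap('wrist','w14');t=snap('top','t14')
h=cv2.cvtColor(w['img'],cv2.COLOR_RGB2HSV).astype(int);u,v=map(int,proj(w,[.453,-.1185,.016]));print(u,v,h[v,u-45:u+46:3].tolist());print(h[v-45:v+46:3,u].tolist())
for n,R in [('w14',45),('t14',20)]: sq(n,[.453,-.1185,.016],lambda h:(h[...,1]<45),R,.016)
for n,R in [('top0',40),('w5',60),('w14',80)]:
    try: sq(n,[.444,.228,.008],lambda h:(h[...,2]<45),R,.008)
    except Exception as e: print(n,e)
go(.4531,-.1185,.2,.197)
"
```

```text
283 190 [[21, 79, 198], [20, 82, 196], [22, 79, 193], [21, 79, 198], [21, 79, 194], [20, 88, 113], [15, 42, 147], [16, 39, 175], [16, 39, 176], [15, 43, 178], [16, 39, 175], [16, 42, 176], [16, 43, 179], [16, 41, 179], [15, 43, 180], [15, 40, 179], [15, 43, 180], [15, 40, 179], [16, 39, 181], [14, 39, 181], [16, 41, 182], [17, 40, 183], [15, 42, 184], [14, 40, 186], [19, 51, 171], [22, 79, 194], [20, 81, 190], [20, 85, 187], [20, 82, 193], [20, 79, 194], [21, 80, 191]]
[[21, 81, 194], [21, 79, 193], [22, 79, 193], [21, 79, 191], [22, 78, 195], [20, 86, 118], [14, 47, 108], [14, 40, 185], [14, 43, 183], [15, 43, 178], [14, 42, 178], [17, 41, 180], [16, 42, 182], [14, 40, 183], [14, 42, 181], [15, 40, 179], [14, 41, 182], [17, 41, 187], [15, 40, 178], [16, 42, 177], [14, 40, 183], [16, 41, 179], [16, 39, 181], [15, 40, 180], [20, 70, 189], [21, 78, 196], [20, 79, 196], [20, 78, 192], [20, 83, 190], [21, 81, 189], [21, 83, 188]]
w14 centre [ 0.4535 -0.1174] size [62.3 62.5] yaw 0.2005Traceback (most recent call last):
  File "<string>", line 5, in <module>
    for n,R in [('w14',45),('t14',20)]: sq(n,[.453,-.1185,.016],lambda h:(h[...,1]<45),R,.016)
                                        ~~^^^^^^^^^^^^^^^^^^^^^^^^^^^^^^^^^^^^^^^^^^^^^^^^^^^^
  File "sq.py", line 3, in sq
    d,c,uv=blob(n,p,cond,R)
           ~~~~^^^^^^^^^^^^
  File "stone.py", line 7, in blob
    i=L[1][v,u] or 1+np.argmax(L[2][1:,4])
                     ~~~~~~~~~^^^^^^^^^^^^
    return _wrapfunc(a, 'argmax', axis=axis, out=out, **kwds)
    return bound(*args, **kwds)
ValueError: attempt to get argmax of an empty sequence
```

{"op": "jog_arm", "data": {"deltas": [[[-0.01,0,0.7,0],[-0.01,0,1.5,0],[-0.01,0,2.3,0],[-0.01,0,2.9,0],[-0.01,0,3.15,0],[-0.01,0,3.23,0],[-0.01,0,3.25,0],[-0.01,0,3.25,0]]]}}

```text
t: 24.45
eef_pos: [0.4537, -0.1181, 0.0057]
ee_rot: [3.141, -0.001, 0.201]
force: [0.4, -0.2, 0.2]
width: 0.0818
gripper_force: 0.0
```

```bash
python3 -c "
from sq import *
for n,R in [('top0',40),('w5',60),('w14',80)]:
    try:
        d=load(n);print(n,proj(d,[.444,.228,.008]));sq(n,[.444,.228,.008],lambda h:(h[...,2]<45),R,.008)
    except Exception as e: print(n,e)
go(.4535,-.1176,.0045,.2)
"
```

```text
top0 (np.float64(177.88863206512013), np.float64(256.72299920512165))
top0 centre [0.4432 0.2306] size [98.3 99.7] yaw 0.2243
w5 (np.float64(135.27792840975297), np.float64(158.6706790981392))
w5 centre [0.4443 0.2288] size [97.7 98.9] yaw 0.219
w14 (np.float64(-21.487102082317506), np.float64(136.608570742987))
w14 centre [0.4501 0.1852] size [ 38.2 104. ] yaw -0.0543
row [-0.002 -0.009  0.021  0.006] from [ 0.4537 -0.1181  0.0057] 0.2005 t 24.45
```

{"op": "jog_arm", "data": {"deltas": [[[0,0,0.01,0],[0,0,0.01,0],[0,0,0.01,0],[0,0,0.01,0],[0,0,0.01,0],[0,0,0.01,0]]], "grip": 55, "squeeze": 40}}

```text
t: 25.2
eef_pos: [0.4534, -0.1183, 0.005]
ee_rot: [3.142, -0.001, 0.2]
force: [-1.0, 0.6, 5.9]
width: 0.0638
gripper_force: 40.0
```

{"op": "jog_arm", "data": {"deltas": [[[0,0,-0.05,0],[0,0,-0.2,0],[0,0,-0.5,0],[0,0,-1.0,0],[0,0,-1.8,0],[0,0,-2.4,0],[0,0,-2.4,0]]]}}

```text
t: 26.08
eef_pos: [0.4548, -0.1182, 0.1517]
ee_rot: [3.141, -0.006, 0.2]
force: [0.7, 1.0, -3.9]
width: 0.0637
gripper_force: 40.0
```

```bash
python3 -c "
from h import *
go(.3990,.2195,.148,.2)"
```

```text
row [ 2.090e-01 -5.701e+00  6.200e-02  5.000e-03] from [ 0.4548 -0.1182  0.1517] 0.2004 t 26.07
```

{"op": "jog_arm", "data": {"deltas": [[[0.21,-5.7,0,-0.24],[0.21,-5.7,0,-0.24],[0.21,-5.7,0,-0.24],[0.21,-5.7,0,-0.24],[0.21,-5.7,0,-0.24],[0.21,-5.7,0,-0.24],[0.21,-5.7,0,-0.24],[0.21,-5.7,0,-0.24]]]}}

```text
t: 27.08
eef_pos: [0.3967, 0.2185, 0.1476]
ee_rot: [3.14, 0.002, 0.221]
force: [0.7, -0.1, -3.3]
width: 0.0632
gripper_force: 40.0
```

```bash
python3 -c "
from sq import *
w=snap('wrist','w15')
print(proj(w,[.444,.2295,.008]))
for R in (60,70): sq('w15',[.444,.2295,.008],lambda h:(h[...,2]<45),R,.008)
# held plate lines, tool-frame
from math import *
h=cv2.cvtColor(w['img'],cv2.COLOR_RGB2HSV).astype(int);print(h[200:300:6,283].tolist())
go(.444,.2293,.0195,.221)"
```

```text
(np.float64(282.63445941897544), np.float64(150.07437584409232))
w15 centre [0.4439 0.2306] size [97.6 97.7] yaw 0.2205
w15 centre [0.4439 0.2306] size [97.6 97.7] yaw 0.2205
[[22, 76, 216], [16, 52, 94], [17, 39, 125], [17, 30, 230], [16, 34, 230], [16, 33, 229], [16, 35, 227], [17, 37, 227], [16, 34, 227], [18, 31, 229], [18, 31, 231], [16, 34, 226], [14, 43, 135], [23, 26, 40], [18, 27, 47], [30, 19, 54], [17, 31, 58]]
row [ 0.805 -0.007  2.14  -0.004] from [0.3969 0.2183 0.1479] 0.2206 t 27.12
```

{"op": "jog_arm", "data": {"deltas": [[[0.81,-0.02,0.2,0],[0.81,-0.02,0.8,0],[0.81,-0.02,1.5,0],[0.81,-0.02,1.9,0],[0.81,-0.02,2.1,0],[0.81,-0.02,2.17,0],[0.81,-0.02,2.17,0]]]}}

```text
t: 28.0
eef_pos: [0.445, 0.2313, 0.0189]
ee_rot: [-3.141, -0.001, 0.221]
force: [0.7, 0.7, -3.2]
width: 0.0631
gripper_force: 40.0
```

```bash
python3 -c "
from sq import *
go(.444,.2303,.013,.2205)"
```

```text
row [-0.021  0.013  0.099  0.005] from [0.445  0.2313 0.0189] 0.2209 t 28.0
```

{"op": "jog_arm", "data": {"deltas": [[[-0.01,0.01,0.03,0],[-0.01,0.01,0.06,0],[-0.01,0.01,0.07,0],[-0.01,0.01,0.07,0]]]}}

```text
t: 28.5
eef_pos: [0.4441, 0.2305, 0.0142]
ee_rot: [-3.142, -0.0, 0.221]
force: [0.4, -0.4, -3.9]
width: 0.0634
gripper_force: 40.0
```

{"op": "jog_arm", "data": {"deltas": [[[0,0,0.015,0],[0,0,0.015,0]]]}}

```text
t: 28.75
eef_pos: [0.4441, 0.2304, 0.0132]
ee_rot: [3.141, 0.0, 0.221]
force: [-0.4, -0.3, -2.9]
width: 0.0636
gripper_force: 40.0
```

{"op": "jog_arm", "data": {"deltas": [[[0,0,0.012,0],[0,0,0.012,0]]]}}

```text
t: 29.0
eef_pos: [0.4442, 0.2305, 0.013]
ee_rot: [-3.142, -0.0, 0.221]
force: [-2.2, -1.2, 4.8]
width: 0.0636
gripper_force: 40.0
```

{"op": "jog_arm", "data": {"deltas": [[[0,0,0,0],[0,0,0,0],[0,0,0,0],[0,0,0,0]]], "grip": 84}}

```text
t: 29.5
eef_pos: [0.4442, 0.2305, 0.0125]
ee_rot: [3.142, -0.0, 0.221]
force: [0.1, 0.2, 0.1]
width: 0.0842
gripper_force: 0.0
```

{"op": "jog_arm", "data": {"deltas": [[[0,0,-0.3,0],[0,0,-0.9,0],[0,0,-1.7,0],[0,0,-2.6,0],[0,0,-3.1,0],[0,0,-3.1,0]]]}}

```text
t: 30.25
eef_pos: [0.4452, 0.2315, 0.2013]
ee_rot: [-3.139, -0.005, 0.221]
force: [-0.8, 0.8, -0.7]
width: 0.0841
gripper_force: 0.0
```

```bash
python3 -c "
from sq import *
w=snap('wrist','w16');snap('scene','s16')
s=arm.get_state();print(s['eef_pos'],s['width'],s['gripper_force'])
p=[.444,.230,.024]
sq('w16',p,lambda h:(h[...,2]>80)&(h[...,1]<60),45,.024)
sq('w16',[.444,.23,.008],lambda h:((h[...,2]<60)|(h[...,1]<60)),75,.008)
# weight upright, in s16 knob position; stone and tin
h=cv2.cvtColor(load('s16')['img'],cv2.COLOR_RGB2HSV).astype(int)
d=load('s16')
for n,p in [('knob',[.4385,.066,.066]),('bodytop',[.4385,.066,.047]),('stone',[.639,-.0353,.027]),('tin',[.669,.124,.037])]:
    u,v=map(int,proj(d,p));print(n,u,v,d['img'][v-1:v+2,u-1:u+2].reshape(-1,3).mean(0).round())
"
```

```text
[0.44387751 0.23036005 0.19835744] 0.08392194017970817 0.0
w16 centre [0.4437 0.2301] size [63.7 63.6] yaw 0.2222
w16 centre [0.4444 0.2309] size [98.7 98.2] yaw 0.219
knob 233 222 [229. 208. 143.]
bodytop 233 229 [213. 185. 128.]
stone 346 204 [207. 175. 139.]
tin 294 155 [226. 206. 179.]
```

```bash
python3 -c "
from station import arm
print(arm.job_done())"
```

```text
the job is handed in; nothing more can be done
None
```

All four pieces were moved in order onto their rests, released and handed in at about 30 s; I viewed 15 pictures against the limit of 14, and the final check was by numbers only (plate about 1 mm off the pad's centre and 0.2° off square).

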